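# Seat a reel arbor in its taper socket

### The arm

A 6-joint arm with a two-finger parallel gripper is mounted at the origin on the work surface. World frame = base frame: x ahead of the robot, y to its left, z up, the work surface at z = 0. Lengths are in mm, angles in rad, forces in N, time in s.
With the tool pointing down it reaches from about 300 to 775 mm from the base axis. Payload 14.6 kg.
Tool frame: the origin (TCP) lies between the finger pads; the fingertips stand 25 mm ahead of it and the grasp point (between the pads) lies 6 mm ahead of it; y points along the fingers, x is the direction in which the jaws open and shut, and the axes are right-handed (so a half turn about y gives the same grasp; the last joint's range is limited). The gripper opens to 94 mm and grips with 3 to 60 N. Pads are 16 mm wide; open, the fingers measure 119 mm over their backs; the gripper's body (75 mm by 177 mm) begins 78 mm behind the grasp point.
Start: joints at [-1.225, 0.3, 1.521, -0, 1.321, -0.067], TCP at [220.639, -503.794, 230.446] pointing down, gripper open.
Joint ranges: [-3.03, 3.03], [-0.79, 2.21], [0.23, 2.52], [-1.04, 4.18], [0, 3.07], [-2.55, 2.55]. Speed limits (rad/s): [2.22, 2.22, 2.57, 3.14, 3.14, 3.14].

### API

Orientations are given as [roll, pitch, yaw] about the fixed x, y, z axes, in that order (R = Rz(yaw) Ry(pitch) Rx(roll)).
In Python, from cell import manip gives the robot as it stands.
- The arm moves only by the tool play_rows, never from a script. Its argument "moves" is a list of rows, each an object of numbers: "dx", "dy", "dz": the shift along the tool's x, y, z in m; "ax", "ay", "az": the turn, a rotation vector about the tool's x, y, z in rad; "jaw": the gripper command: -1 is shut, 1 is fully open, values between are in proportion. A call has 1 to 20 rows; each row is the pose to reach, as a shift and turn from the pose commanded when the call began, along the tool's axes at that moment; what a row does not reach only later rows make up. A row lasts 1/10 s, in which the tool goes at most 50 mm and 8.59 degrees, less where a joint would pass 70% of its speed; a pose out of reach is approached as far as the arm can. A call with a gripper value outside its range is refused whole. The fingers move at their own pace and stop on an object; "newtons" is the grip in N (left out, the last holds). Time passes only in rows, so rows that repeat a pose let the fingers close. It gives the time, the measured TCP pose, the force and the opening at its end, in the units of the state.
- manip.read_state(): the state, without advancing time (a new reading comes with each control period).
- manip.camera(name): name is "side" or "top" or "wrist"; returns the picture (400x640x3 uint8, red, green, blue); there is no depth.
- manip.camera_params(name): a dict with "K" (3x3 intrinsics, pixels), "rvec" (rotation vector, rad) and "tvec" (3), from world to camera coordinates, as OpenCV has them. Camera axes: x right, y down, z forward; pixel columns grow to the right and rows downward; lengths in mm; the calibration is good to about 2 mm. A picture is of the moment at which its call begins: read the wrist's pose just before it. camera_params takes no time and is no camera call; for the wrist camera it gives the pose at the moment of the call.
- manip.sign_off(): hands the job in, once; it reports no verdict.
The state is a dict: "clock": time; "joints": joint angles; "qd": joint speeds; "effort": joint torques, N m; "eef_pos": TCP position; "eef_rot": TCP orientation; "wrist_force": force on the tool from outside, world axes, zero at the start; "moment": the same for the moment, N m; "finger_gap": finger opening in mm.
Only numpy, scipy, OpenCV 4.12 (cv2) and the standard library are available. Lean on these libraries where they do the work, as an engineer would, in place of code of your own. Each camera call takes 0.05 s, during which the arm holds its last target. There are 200 camera calls.

### The job

Take the arbor with the tall plain round hub out of the rack, stand its tapered shank loosely in the socket of the reel drive and let go of it. Then tap it straight down on its top until it is wedged and stays down by friction alone when you take the hand away: a push of about 25 N seats it, and more than about 35 N spoils the bearing. Leave the other two arbors in the rack and the rest of the bench undisturbed.

Things in the scene. Friction and masses are not known exactly. Their poses are not given: they have to be found in the camera images.
- arbor: The reel arbor to fit, bare metal, 0.12 to 0.19 kg. From below: tapered shank 60 mm long, 24 mm diameter at the collar to 12 mm near the tip (1:5), tip chamfered to 9 mm; round collar 40 mm diameter, 8 mm thick; smooth round hub 30 mm diameter, 45 mm high, flat top. Origin: centre of the collar's underside; z up the axis. It starts in one of the rack's holes, collar resting on the rack.
- arbor_top (a point): Centre of the flat top of the arbor's hub, 53 mm above the arbor's origin: the place to tap.
- socket: Reel drive, fixed: grey base plate 110 x 110 x 12 mm, on it a round aluminium bearing head 72 mm diameter with a flat top face 75 mm above the bench and the open taper socket in the middle; on its own +x side a grey block (46 mm high) and a lying black motor reaching 108 mm from the axis. Origin: centre of the base's underside, z up the socket's axis.
- socket_face (a point): Centre of the socket's mouth (29 mm across), on its axis, level with the head's top face; z up. 8 to 16 mm below it begin four hidden steel jaws (19 mm across) that form the taper; how deep they sit varies with wear and is not measured. A tip within 3 mm of the axis finds its way in. The seated collar stays 2 to 16 mm above the face and never touches it, so depth does not tell when it is seated.
- ejector_top (a point): On the axis, 40 mm below the face: top of the spring-loaded ejector pin at rest (pushes up with about 8 N). It carries a loose arbor with its collar 20 mm above the face, leaning up to 6 degrees. Pushed down, the shank meets the jaws 4 to 12 mm lower, then resists by 3 to 6 N per mm. Under 15 to 21 N it pops up again; 24 N or more held straight wedges it (a leaning one may need a second tap).
- bearing (a joint): Axial float of the bearing head on its stiff spring, in m: 0 unloaded, growing as the arbor is pushed down, about 1 mm per 15 N (beyond the first 2 N); more than 2.4 mm (about 35 N) spoils the bearing.
- rack: Fixed arbor rack: grey plate 80 x 196 mm, 12 mm thick, top 70 mm above the bench, on a leg plate at each end, with three through holes 29 mm diameter in a row along its y axis, 62 mm apart (middle one at the centre). Origin: centre of its underside on the bench.
- hex_arbor: Another arbor in the rack, to be left there: short dark hexagon head 30 mm across and 22 mm high on a 38 mm collar 6 mm thick, straight 16 mm shank. Origin: centre of the collar's underside; top 28 mm above it.
- slim_arbor: Another arbor in the rack, to be left there: slim round hub 18 mm diameter, 34 mm high, on a 36 mm collar 6 mm thick, straight 18 mm shank. Origin: centre of the collar's underside; top 40 mm above it.
- driver: Bystander: screwdriver with black handle, 170 mm long, lying along its x. Origin near its middle, underneath.
- tweezers: Bystander: steel tweezers 120 mm long, lying flat along its x. Origin: middle, on the bench.
- swab_jar: Bystander: clear jar with white cap, 52 mm diameter, 70 mm high. Origin: centre of its underside.
Mind the look-alikes: they are no part of the job. What is shaped like the arbor but green is not meant. What is shaped like the socket but orange is not meant.

How it is judged:
By the outcome, as a careful person would: the job done as asked, in the order asked, and still so for the second after the job is handed in, with the robot touching nothing.
It also fails if it takes over 54 s, if anything falls off the work surface, if the arm or the gripper's body presses on something with over 40 N, if the wrist force passes 120 N, or if a joint passes its speed limit or range.

## Working session

There is one attempt and no reset: what is moved stays moved. The work goes in short steps, Python scripts to look and compute and a tool call to move; the robot and the scene stay as the last step left them, time stands still between calls to the robot, and variables do not carry over. Pictures are saved under pics/ and viewed, about 8 in all and at most 12, crops included, and the job is handed in when it is done.

Besides the shell and the picture viewer there is one more tool, called after "Request:" in YAML: its name, and indented under it one key for each argument. play_rows: Moves the arm, as the interface text tells. Its arguments: {"type":"object","properties":{"moves":{"type":"array","items":{"type":"object","properties":{"dx":{"type":"number"},"dy":{"type":"number"},"dz":{"type":"number"},"ax":{"type":"number"},"ay":{"type":"number"},"az":{"type":"number"},"jaw":{"type":"number"}}}},"newtons":{"type":"number"}},"required":["moves"]}

```bash
mkdir -p pics; cat > h.py <<'E'
import numpy as np, cv2
from cell import manip
def snap(n,f):
    im=manip.camera(n); cv2.imwrite(f,cv2.cvtColor(im,cv2.COLOR_RGB2BGR)); return im
def ray(P,uv):
    R=cv2.Rodrigues(np.array(P["rvec"],float))[0]; t=np.array(P["tvec"],float).ravel()
    K=np.array(P["K"],float); d=R.T@np.linalg.inv(K)@np.array([uv[0],uv[1],1.]); return -R.T@t,d/np.linalg.norm(d)
def tri(obs):
    A=np.zeros((3,3));b=np.zeros(3)
    for P,uv in obs:
        c,d=ray(P,uv);M=np.eye(3)-np.outer(d,d);A+=M;b+=M@c
    x=np.linalg.solve(A,b)
    return x,[round(float(np.linalg.norm((np.eye(3)-np.outer(d,d))@(x-c))),1) for c,d in [ray(P,uv) for P,uv in obs]]
def atz(P,uv,z):
    c,d=ray(P,uv);return c+d*(z-c[2])/d[2]
def proj(P,X):
    return cv2.projectPoints(np.array([X],float),np.array(P["rvec"],float),np.array(P["tvec"],float),np.array(P["K"],float),None)[0].ravel()
E
python3 - <<'E'
from h import *
a=snap("top","pics/top.png");b=snap("side","pics/side.png")
s=manip.read_state();print(s)
for n in("top","side"):print(manip.camera_params(n))
E
```

```text
{'clock': 0.1, 'joints': array([-1.22464738e+00,  3.00389338e-01,  1.52149518e+00,  1.07988477e-05,
        1.32070002e+00, -6.65848979e-02]), 'qd': array([-3.29800176e-05, -2.10721274e-05, -2.84611547e-03, -7.01689041e-04,
       -2.79997648e-04, -1.00488183e-03]), 'effort': array([ 2.03560347e-03, -5.32640505e+01, -3.53279185e+01,  7.09517626e-02,
        2.35345087e-02, -7.83254950e-05]), 'eef_pos': array([ 220.55230271, -503.62270468,  229.96750421]), 'eef_rot': array([-1.57071989e+00,  9.88988824e-04, -1.15806512e+00]), 'wrist_force': array([-0.15005633,  0.00800863, -0.79641066]), 'moment': array([ 0.01545193,  0.00912062, -0.01782888]), 'finger_gap': 94.04332778973293}
{'K': array([[465.19099304,   0.        , 326.91702552],
       [  0.        , 465.19099304, 194.47576773],
       [  0.        ,   0.        ,   1.        ]]), 'rvec': array([ 2.19161038, -2.13751604,  0.10686967]), 'tvec': array([ -14.38430519,  410.62330872, 1418.28243652])}
{'K': array([[455.99954008,   0.        , 318.52168713],
       [  0.        , 455.99954008, 196.41029709],
       [  0.        ,   0.        ,   1.        ]]), 'rvec': array([ 0.46643949, -2.69349574,  1.23840993]), 'tvec': array([ 408.54595236,  181.00213617, 1272.75551276])}
```

View pics/top.png

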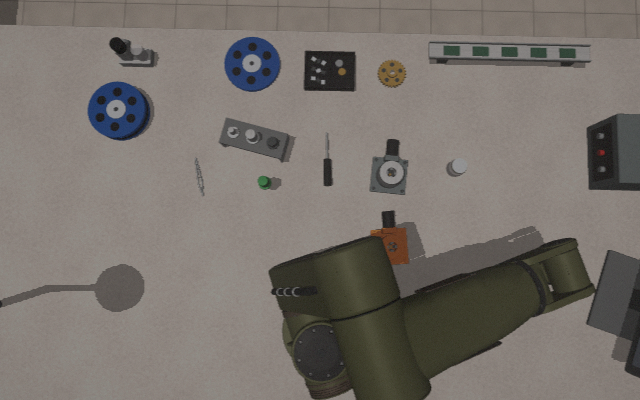

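View pics/side.png

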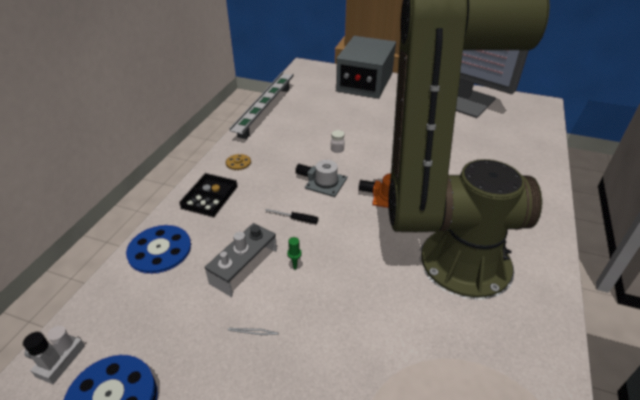

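The top view shows the rack near (254,138) with a slim, a tall and a hex arbor, and the socket near (391,172). In the side view the rack is near (240,250) and the socket near (326,172). I'll enlarge both.

```bash
python3 - <<'E'
import cv2,numpy as np
t=cv2.imread("pics/top.png");s=cv2.imread("pics/side.png")
def c(im,x,y,w,h,k):return cv2.resize(im[y:y+h,x:x+w],None,fx=k,fy=k,interpolation=cv2.INTER_CUBIC)
a=c(t,215,110,80,60,5);b=c(t,360,130,80,60,5);d=c(s,200,215,80,60,5);e=c(s,290,145,80,60,5)
cv2.imwrite("pics/crop.png",np.vstack([np.hstack([a,b]),np.hstack([d,e])]))
E
```

```text
(no output)
```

View pics/crop.png

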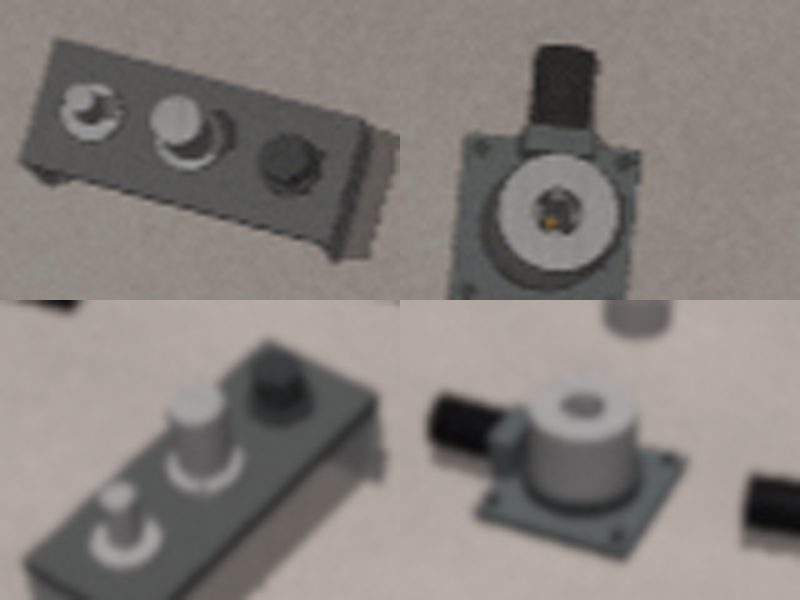

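```bash
cat >> h.py <<'E'
def wristpose():
    s=manip.read_state();return s
E
python3 - <<'E'
from h import *
from scipy.spatial.transform import Rotation as R
T=manip.camera_params("top");S=manip.camera_params("side")
for n,a,b in [("arbor",(251,133.6),(239.4,235.4)),("face",(391.4,172),(326.6,165.6)),("slim",(231.4,130),(223.6,254.2)),("hex",(272.4,141.4),(255.8,228.4))]:
    x,r=tri([(T,a),(S,b)]);print(n,x.round(1),r)
for uv in [(226,118),(289,134),(283,157.5),(219.5,142)]:print(atz(T,uv,70).round(1))
for uv in[(374,157.5),(408,160.5)]:print("base",atz(T,uv,12).round(1))
s=manip.read_state();M=R.from_euler('xyz',s['eef_rot']).as_matrix();print(M.round(3))
print(proj(manip.camera_params("wrist"),s['eef_pos']))
W=manip.camera_params("wrist");Rw=cv2.Rodrigues(W["rvec"])[0];c=-Rw.T@W["tvec"].ravel();print("cam in tool",(M.T@(c-s['eef_pos'])).round(1),(M.T@Rw.T).round(2),W["K"][0,0])
E
```

```text
arbor [573.6 221.7 118.4] [0.8, 0.8]
face [ 476.7 -196.    74.6] [1.0, 1.0]
slim [587.2 282.9 104.7] [0.2, 0.2]
hex [557.7 161.5  93.1] [0.5, 0.5]
[632.3 308.7  70. ]
[587.3 115.1  70. ]
[514.6 130.8  70. ]
[557.5 324.9  70. ]
base [ 532.2 -148.9   12. ]
base [ 525.3 -255.6   12. ]
[[ 0.401 -0.     0.916]
 [-0.916  0.001  0.401]
 [-0.001 -1.     0.   ]]
[322.53660294 271.91197548]
cam in tool [  -0.5 -153.8   75.8] [[ 1.    0.    0.  ]
 [-0.   -0.26  0.97]
 [ 0.   -0.97 -0.26]] 357.6980239162772
```

Request:
play_rows:
  moves:
    - {"dx": -0.523,"dy": 0.03,"dz": 0.614,"ay": -0.918,"jaw": 1}
    - {"dx": -0.523,"dy": 0.03,"dz": 0.614,"ay": -0.918,"jaw": 1}
    - {"dx": -0.523,"dy": 0.03,"dz": 0.614,"ay": -0.918,"jaw": 1}
    - {"dx": -0.523,"dy": 0.03,"dz": 0.614,"ay": -0.918,"jaw": 1}
    - {"dx": -0.523,"dy": 0.03,"dz": 0.614,"ay": -0.918,"jaw": 1}
    - {"dx": -0.523,"dy": 0.03,"dz": 0.614,"ay": -0.918,"jaw": 1}
    - {"dx": -0.523,"dy": 0.03,"dz": 0.614,"ay": -0.918,"jaw": 1}
    - {"dx": -0.523,"dy": 0.03,"dz": 0.614,"ay": -0.918,"jaw": 1}
    - {"dx": -0.523,"dy": 0.03,"dz": 0.614,"ay": -0.918,"jaw": 1}
    - {"dx": -0.523,"dy": 0.03,"dz": 0.614,"ay": -0.918,"jaw": 1}
    - {"dx": -0.523,"dy": 0.03,"dz": 0.614,"ay": -0.918,"jaw": 1}
    - {"dx": -0.523,"dy": 0.03,"dz": 0.614,"ay": -0.918,"jaw": 1}
    - {"dx": -0.523,"dy": 0.03,"dz": 0.614,"ay": -0.918,"jaw": 1}
    - {"dx": -0.523,"dy": 0.03,"dz": 0.614,"ay": -0.918,"jaw": 1}
    - {"dx": -0.523,"dy": 0.03,"dz": 0.614,"ay": -0.918,"jaw": 1}
    - {"dx": -0.523,"dy": 0.03,"dz": 0.614,"ay": -0.918,"jaw": 1}
    - {"dx": -0.523,"dy": 0.03,"dz": 0.614,"ay": -0.918,"jaw": 1}
    - {"dx": -0.523,"dy": 0.03,"dz": 0.614,"ay": -0.918,"jaw": 1}
    - {"dx": -0.523,"dy": 0.03,"dz": 0.614,"ay": -0.918,"jaw": 1}
    - {"dx": -0.523,"dy": 0.03,"dz": 0.614,"ay": -0.918,"jaw": 1}

```text
$.moves[0]: bad value
```

```bash
python3 - <<'E'
from h import *
import pickle
from scipy.spatial.transform import Rotation as R
s=manip.read_state();W=manip.camera_params("wrist");snap("wrist","pics/w1.png");pickle.dump((s,W),open("w1.pkl","wb"))
print(s['clock'],s['eef_pos'],R.from_euler('xyz',s['eef_rot']).as_matrix().round(3))
for X in[(573.6,221.7,118.4),(573.6,221.7,123)]:print(proj(W,X))
E
```

```text
0.1 [ 220.55230271 -503.62270468  229.96750421] [[ 0.401 -0.     0.916]
 [-0.916  0.001  0.401]
 [-0.001 -1.     0.   ]]
[-1258.26230525 -1583.27122652]
[-1320.04330554 -1649.27446951]
```

View pics/w1.png

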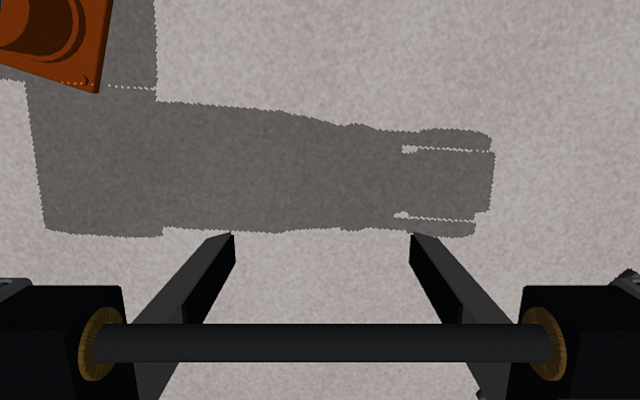

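The call was refused, so nothing moved; the wrist picture only shows bare bench, the fingers and a corner of the orange socket. I'll try half the distance.

Request:
play_rows:
  moves:
    - {"dx": -0.03,"dy": 0,"dz": 0.035,"ax": 0,"ay": -0.05,"az": 0,"jaw": 1}
    - {"dx": -0.26,"dy": 0.0,"dz": 0.307,"ax": 0,"ay": -0.46,"az": 0,"jaw": 1}
    - {"dx": -0.26,"dy": 0.0,"dz": 0.307,"ax": 0,"ay": -0.46,"az": 0,"jaw": 1}
    - {"dx": -0.26,"dy": 0.0,"dz": 0.307,"ax": 0,"ay": -0.46,"az": 0,"jaw": 1}
    - {"dx": -0.26,"dy": 0.0,"dz": 0.307,"ax": 0,"ay": -0.46,"az": 0,"jaw": 1}
    - {"dx": -0.26,"dy": 0.0,"dz": 0.307,"ax": 0,"ay": -0.46,"az": 0,"jaw": 1}
    - {"dx": -0.26,"dy": 0.0,"dz": 0.307,"ax": 0,"ay": -0.46,"az": 0,"jaw": 1}
    - {"dx": -0.26,"dy": 0.0,"dz": 0.307,"ax": 0,"ay": -0.46,"az": 0,"jaw": 1}
    - {"dx": -0.26,"dy": 0.0,"dz": 0.307,"ax": 0,"ay": -0.46,"az": 0,"jaw": 1}
    - {"dx": -0.26,"dy": 0.0,"dz": 0.307,"ax": 0,"ay": -0.46,"az": 0,"jaw": 1}

```text
clock: 1.15
eef_pos: [397.8, -141.6, 230.4]
eef_rot: [-1.571, 0.0, -0.695]
wrist_force: [-1.1, -1.1, 0.3]
finger_gap: 93.7
```

Request:
play_rows:
  moves:
    - {"dx": -0.0975,"dy": 0.03,"dz": 0.3915,"ay": -0.456,"jaw": 1}
    - {"dx": -0.0975,"dy": 0.03,"dz": 0.3915,"ay": -0.456,"jaw": 1}
    - {"dx": -0.0975,"dy": 0.03,"dz": 0.3915,"ay": -0.456,"jaw": 1}
    - {"dx": -0.0975,"dy": 0.03,"dz": 0.3915,"ay": -0.456,"jaw": 1}
    - {"dx": -0.0975,"dy": 0.03,"dz": 0.3915,"ay": -0.456,"jaw": 1}
    - {"dx": -0.0975,"dy": 0.03,"dz": 0.3915,"ay": -0.456,"jaw": 1}
    - {"dx": -0.0975,"dy": 0.03,"dz": 0.3915,"ay": -0.456,"jaw": 1}
    - {"dx": -0.0975,"dy": 0.03,"dz": 0.3915,"ay": -0.456,"jaw": 1}
    - {"dx": -0.0975,"dy": 0.03,"dz": 0.3915,"ay": -0.456,"jaw": 1}
    - {"dx": -0.0975,"dy": 0.03,"dz": 0.3915,"ay": -0.456,"jaw": 1}
    - {"dx": -0.0975,"dy": 0.03,"dz": 0.3915,"ay": -0.456,"jaw": 1}

```text
$.moves[0]: bad value
```

```bash
python3 - <<'E'
from h import *
import pickle
s=manip.read_state();W=manip.camera_params("wrist");snap("wrist","pics/w2.png");pickle.dump((s,W),open("w2.pkl","wb"))
print(s['clock'],s['eef_pos'],s['eef_rot'],s['joints'].round(2),s['wrist_force'])
for X in[(573.6,221.7,118.4),(573.6,221.7,123)]:print(proj(W,X))
E
```

```text
1.15 [ 397.80092693 -141.6060718   230.35071817] [-1.57094865e+00  2.33709044e-04 -6.95146585e-01] [-0.43  0.01  1.86 -0.    1.28  0.27] [-1.10585216 -1.05412894  0.26358164]
[ 122.56821916 -561.56136558]
[ 117.39454598 -578.88341313]
```

View pics/w2.png

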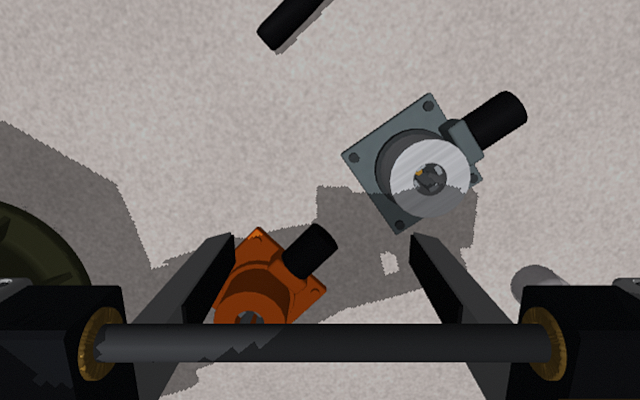

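The call was refused again, but this view shows the socket mouth at (430,178), which I'll use for triangulation. I'll send the move again with every key given and a small first row.

Request:
play_rows:
  moves:
    - {"dx": -0.01,"dy": 0.003,"dz": 0.039,"ax": 0,"ay": -0.045,"az": 0,"jaw": 1}
    - {"dx": -0.0975,"dy": 0.03,"dz": 0.3915,"ax": 0,"ay": -0.456,"az": 0,"jaw": 1}
    - {"dx": -0.0975,"dy": 0.03,"dz": 0.3915,"ax": 0,"ay": -0.456,"az": 0,"jaw": 1}
    - {"dx": -0.0975,"dy": 0.03,"dz": 0.3915,"ax": 0,"ay": -0.456,"az": 0,"jaw": 1}
    - {"dx": -0.0975,"dy": 0.03,"dz": 0.3915,"ax": 0,"ay": -0.456,"az": 0,"jaw": 1}
    - {"dx": -0.0975,"dy": 0.03,"dz": 0.3915,"ax": 0,"ay": -0.456,"az": 0,"jaw": 1}
    - {"dx": -0.0975,"dy": 0.03,"dz": 0.3915,"ax": 0,"ay": -0.456,"az": 0,"jaw": 1}
    - {"dx": -0.0975,"dy": 0.03,"dz": 0.3915,"ax": 0,"ay": -0.456,"az": 0,"jaw": 1}
    - {"dx": -0.0975,"dy": 0.03,"dz": 0.3915,"ax": 0,"ay": -0.456,"az": 0,"jaw": 1}
    - {"dx": -0.0975,"dy": 0.03,"dz": 0.3915,"ax": 0,"ay": -0.456,"az": 0,"jaw": 1}
    - {"dx": -0.0975,"dy": 0.03,"dz": 0.3915,"ax": 0,"ay": -0.456,"az": 0,"jaw": 1}

```text
clock: 2.3
eef_pos: [574.8, 218.1, 200.1]
eef_rot: [-1.571, 0.001, -0.244]
wrist_force: [-0.5, 0.3, -1.2]
finger_gap: 94.0
```

```bash
python3 - <<'E'
from h import *
import pickle
s=manip.read_state();W=manip.camera_params("wrist");im=snap("wrist","pics/w3.png");pickle.dump((s,W),open("w3.pkl","wb"))
print(s['clock'],s['eef_pos'],s['eef_rot'],s['joints'].round(2),s['wrist_force'])
for X in[(573.6,221.7,118.4),(573.6,221.7,123)]:print(proj(W,X))
_,W2=pickle.load(open("w2.pkl","rb"))
T=manip.camera_params("top");S=manip.camera_params("side")
print(atz(W2,(430,178),75),tri([(T,(391.4,172)),(S,(326.6,165.6)),(W2,(430,178))]))
E
```

```text
2.3 [574.75044076 218.06670393 200.13194563] [-1.57143119e+00  5.06386025e-04 -2.43758406e-01] [ 0.3   0.47  1.36 -0.    1.31  0.55] [-0.52834218  0.30410621 -1.1699892 ]
[317.8530803  213.59485115]
[317.78208686 215.60249853]
[ 479.94888326 -192.2843254    75.        ] (array([ 477.77764824, -194.70841207,   74.48065734]), [1.1, 2.4, 3.1])
```

View pics/w3.png

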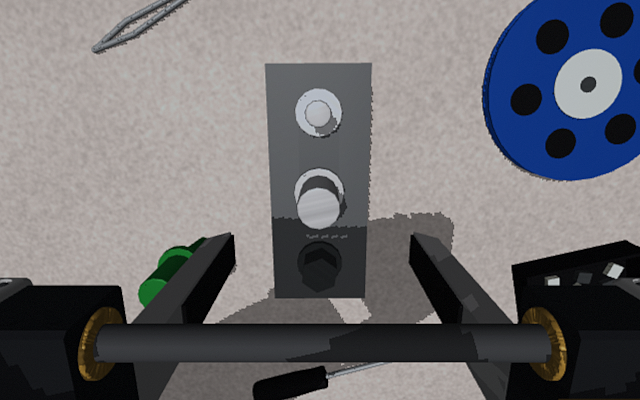

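The tall hub's top is at (320,208), the slim arbor at (318,112) and the hex at (320,265). The fingertips at (233,234) and (411,234) let me check the wrist calibration.

```bash
python3 - <<'E'
from h import *
import pickle
from scipy.spatial.transform import Rotation as R
s,W=pickle.load(open("w3.pkl","rb"));s2,W2=pickle.load(open("w2.pkl","rb"))
M=R.from_euler('xyz',s['eef_rot']).as_matrix()
for x in(-47,47):
  for z in(-8,8):
    print(x,z,proj(W,s['eef_pos']+M@[x,25,z]).round(1))
T=manip.camera_params("top");S=manip.camera_params("side")
a=atz(W,(320,208),123);f=atz(W2,(430,178),75);print("wrist",a,f,"d",f-a, "collar slim top/ hex", atz(W,(318,113),110),atz(W,(321,264),98))
print(tri([(T,(251,133.6)),(S,(239.4,235.4)),(W,(320,208))]))
for n,P,u,v in(("T",T,(251,133.6),(391.4,172)),("S",S,(239.4,235.4),(326.6,165.6))):
  A=atz(P,u,123);F=atz(P,v,75);print(n,A,F,F-A)
print("a in tool",M.T@(a-s['eef_pos']))
E
```

```text
-47 -8 [233.9 264.2]
-47 8 [232.  236.5]
47 -8 [407.  264.3]
47 8 [408.8 236.6]
wrist [576.34916849 226.53100348 123.        ] [ 479.94888326 -192.2843254    75.        ] d [ -96.40028523 -418.81532888  -48.        ] collar slim top/ hex [589.94143847 286.78313096 110.        ] [564.26179655 175.30703841  98.        ]
(array([574.61456671, 222.54393654, 116.80395885]), [0.4, 2.3, 2.5])
T [573.27821828 221.10284688 123.        ] [ 477.61995033 -195.72544068   75.        ] [ -95.65826796 -416.82828755  -48.        ]
S [570.2134922  225.46728648 123.        ] [ 475.52589764 -195.5051859    75.        ] [ -94.68759456 -420.97247238  -48.        ]
a in tool [-0.45234811 77.1267093   8.64889748]
```

Request:
play_rows:
  moves:
    - {"dx": -0.001,"dy": 0.02,"dz": 0.007,"ax": 0,"ay": 0,"az": 0,"jaw": 1}
    - {"dx": -0.001,"dy": 0.045,"dz": 0.007,"ax": 0,"ay": 0,"az": 0,"jaw": 1}
    - {"dx": -0.001,"dy": 0.07,"dz": 0.007,"ax": 0,"ay": 0,"az": 0,"jaw": 1}
    - {"dx": -0.001,"dy": 0.09,"dz": 0.007,"ax": 0,"ay": 0,"az": 0,"jaw": 1}
    - {"dx": -0.001,"dy": 0.09,"dz": 0.007,"ax": 0,"ay": 0,"az": 0,"jaw": 1}
    - {"dx": -0.001,"dy": 0.09,"dz": 0.007,"ax": 0,"ay": 0,"az": 0,"jaw": 0}

```text
clock: 2.95
eef_pos: [575.5, 226.1, 111.6]
eef_rot: [-1.57, -0.001, -0.243]
wrist_force: [0.5, 0.6, 1.3]
finger_gap: 89.0
```

```bash
python3 - <<'E'
from h import *
s=manip.read_state();snap("wrist","pics/w4.png");print(s['clock'],s['eef_pos'],s['wrist_force'],s['finger_gap'])
E
```

```text
2.95 [575.53753052 226.09269234 111.57253489] [0.49300628 0.63708833 1.34355935] 88.9535613669781
```

View pics/w4.png

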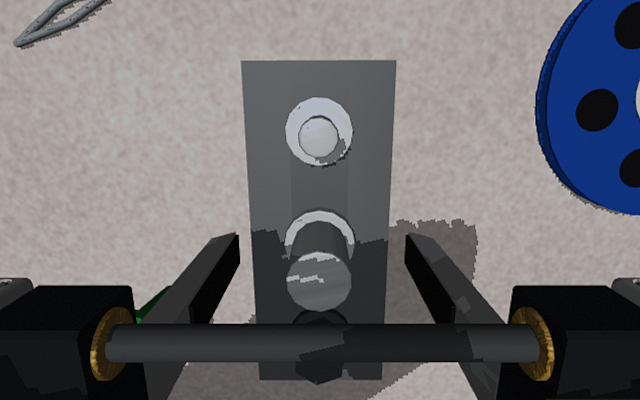

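The tall hub sits between the fingers with its top at (320,282), where the pad centre should be. I'll close on it.

Request:
play_rows:
  newtons: 30
  moves:
    - {"dx": 0,"dy": 0,"dz": 0,"ax": 0,"ay": 0,"az": 0,"jaw": -1}
    - {"dx": 0,"dy": 0,"dz": 0,"ax": 0,"ay": 0,"az": 0,"jaw": -1}
    - {"dx": 0,"dy": 0,"dz": 0,"ax": 0,"ay": 0,"az": 0,"jaw": -1}
    - {"dx": 0,"dy": 0,"dz": 0,"ax": 0,"ay": 0,"az": 0,"jaw": -1}
    - {"dx": 0,"dy": 0,"dz": 0,"ax": 0,"ay": 0,"az": 0,"jaw": -1}
    - {"dx": 0,"dy": 0,"dz": 0,"ax": 0,"ay": 0,"az": 0,"jaw": -1}
    - {"dx": 0,"dy": 0,"dz": 0,"ax": 0,"ay": 0,"az": 0,"jaw": -1}
    - {"dx": 0,"dy": 0,"dz": 0,"ax": 0,"ay": 0,"az": 0,"jaw": -1}

```text
clock: 3.8
eef_pos: [575.1, 227.2, 110.4]
eef_rot: [-1.571, 0.0, -0.242]
wrist_force: [-0.7, 0.3, -0.0]
finger_gap: 29.6
```

Request:
play_rows:
  moves:
    - {"dx": 0,"dy": -0.03,"dz": 0,"ax": 0,"ay": 0,"az": 0,"jaw": -1}
    - {"dx": 0,"dy": -0.07,"dz": 0,"ax": 0,"ay": 0,"az": 0,"jaw": -1}
    - {"dx": 0,"dy": -0.11,"dz": 0,"ax": 0,"ay": 0,"az": 0,"jaw": -1}
    - {"dx": 0,"dy": -0.11,"dz": 0,"ax": 0,"ay": 0,"az": 0,"jaw": -1}
    - {"dx": 0,"dy": -0.11,"dz": -0.03,"ax": 0,"ay": 0,"az": 0,"jaw": -1}
    - {"dx": 0.001,"dy": -0.11,"dz": -0.07,"ax": 0,"ay": 0,"az": 0,"jaw": -1}
    - {"dx": 0.002,"dy": -0.11,"dz": -0.11,"ax": 0,"ay": 0,"az": 0,"jaw": -1}
    - {"dx": 0.003,"dy": -0.11,"dz": -0.15,"ax": 0,"ay": 0,"az": 0,"jaw": -1}
    - {"dx": 0.003,"dy": -0.11,"dz": -0.19,"ax": 0,"ay": 0,"az": 0,"jaw": -1}
    - {"dx": 0.004,"dy": -0.11,"dz": -0.23,"ax": 0,"ay": 0,"az": 0,"jaw": -1}
    - {"dx": 0.004,"dy": -0.11,"dz": -0.27,"ax": 0,"ay": 0,"az": 0,"jaw": -1}
    - {"dx": 0.005,"dy": -0.11,"dz": -0.31,"ax": 0,"ay": 0,"az": 0,"jaw": -1}
    - {"dx": 0.006,"dy": -0.11,"dz": -0.35,"ax": 0,"ay": 0,"az": 0,"jaw": -1}
    - {"dx": 0.006,"dy": -0.11,"dz": -0.38,"ax": 0,"ay": 0,"az": 0,"jaw": -1}
    - {"dx": 0.007,"dy": -0.11,"dz": -0.41,"ax": 0,"ay": 0,"az": 0,"jaw": -1}
    - {"dx": 0.007,"dy": -0.11,"dz": -0.429,"ax": 0,"ay": 0,"az": 0,"jaw": -1}
    - {"dx": 0.007,"dy": -0.11,"dz": -0.429,"ax": 0,"ay": 0,"az": 0,"jaw": -1}
    - {"dx": 0.007,"dy": -0.11,"dz": -0.429,"ax": 0,"ay": 0,"az": 0,"jaw": -1}

```text
clock: 5.6
eef_pos: [479.0, -190.7, 219.8]
eef_rot: [-1.57, 0.001, -0.243]
wrist_force: [-0.4, 0.4, -1.6]
finger_gap: 30.0
```

```bash
python3 - <<'E'
from h import *
s=manip.read_state();a=snap("top","pics/t2.png");b=snap("side","pics/s2.png");print(s['clock'],s['eef_pos'],s['eef_rot'],s['wrist_force'],s['finger_gap'])
T=cv2.imread("pics/t2.png");S=cv2.imread("pics/s2.png")
k=lambda im,x,y:cv2.resize(im[y:y+90,x:x+60],None,fx=6.6,fy=6.6,interpolation=cv2.INTER_CUBIC)
cv2.imwrite("pics/c2.png",np.hstack([k(T,360,130),k(S,295,115)]))
E
```

```text
5.6 [ 478.97263345 -190.72929279  219.82169224] [-1.57040855e+00  9.76037600e-04 -2.42707433e-01] [-0.39731083  0.43866504 -1.55334699] 30.022876561810378
```

View pics/c2.png

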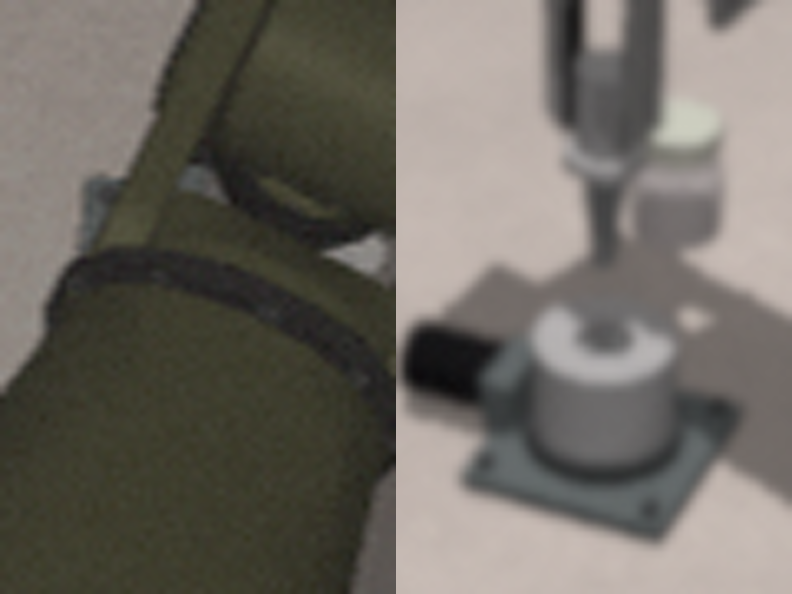

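In the side crop the shank tip is at about (325.9,154.7) and the mouth at about (326.7,166); the arm hides the top view. I'll check the alignment by computation and with the wrist camera.

```bash
python3 - <<'E'
from h import *
import pickle
from scipy.spatial.transform import Rotation as R
S=manip.camera_params("side")
A=atz(S,(325.9,154.9),119.4);F=atz(S,(326.7,166.),75);print("side tip",A,"mouth",F)
print("tip proj if at tcp",proj(S,(479,-190.7,119.4)),proj(S,(479,-190.7,75)))
c,d=ray(S,(326,160));print("view dir",d, "lateral err along", np.cross(d,[0,0,1]))
s=manip.read_state();W=manip.camera_params("wrist");snap("wrist","pics/w5.png");pickle.dump((s,W),open("w5.pkl","wb"))
for z in(75,119.4,179.4):print(z,proj(W,np.r_[s['eef_pos'][:2],z]))
E
```

```text
side tip [ 477.35653194 -192.11355079  119.4       ] mouth [ 474.5201559  -193.56307847   75.        ]
tip proj if at tcp [325.26822848 155.04160898] [325.11066501 166.21836849]
view dir [ 0.25465067 -0.76722536 -0.58865803] lateral err along [-0.76722536 -0.25465067  0.        ]
75 [320.89756272 195.65403309]
119.4 [320.77127616 210.35242475]
179.4 [320.51763261 239.87379403]
```

View pics/w5.png

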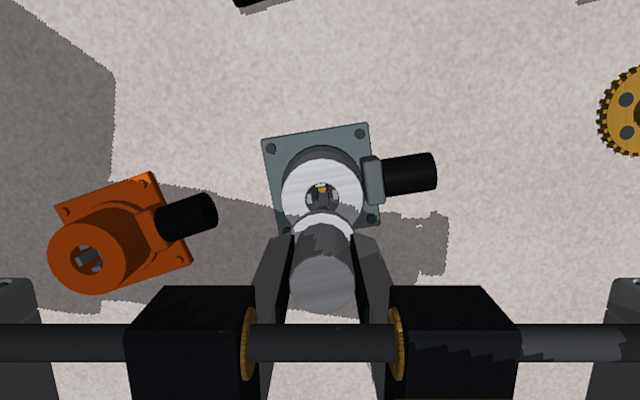

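```bash
python3 - <<'E'
import cv2,numpy as np
S=cv2.imread("pics/s2.png");W=cv2.imread("pics/w5.png")
a=cv2.resize(S[145:195,306:346],None,fx=10,fy=10,interpolation=cv2.INTER_CUBIC)
b=cv2.resize(W[140:240,282:362],None,fx=5,fy=5,interpolation=cv2.INTER_CUBIC)
cv2.imwrite("pics/c3.png",np.hstack([cv2.convertScaleAbs(a,alpha=1.5),b]))
E
```

```text
(no output)
```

View pics/c3.png

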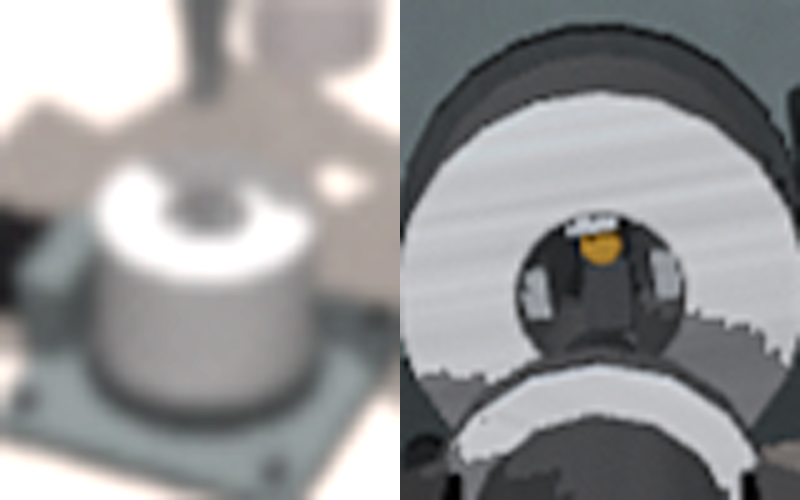

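In the crop the mouth is centred at (322.2,198.6) in the wrist view and the collar at x=322.5. In the side view tip and mouth both sit at x=326.4. So tool x is aligned; tool z still needs checking by projecting the edges.

```bash
python3 - <<'E'
from h import *
import pickle
from scipy.spatial.transform import Rotation as R
s,W=pickle.load(open("w5.pkl","rb"));M=R.from_euler('xyz',s['eef_rot']).as_matrix();p=s['eef_pos']
def q(n,x,z,h,obs):
    P=lambda dz:proj(W,np.r_[(p+M@[x,0,z+dz])[:2],h])
    a=P(0);g=P(1)[1]-a[1];print(n,a.round(1),"obs row",obs,"-> offset mm",round((obs-a[1])/g,1))
q("mouth far edge",0,14.5,75,182.4);q("mouth c",0,0,75,198.6);q("head far edge",0,36,75,158.2)
q("collar top far edge",0,20,187.4,213.0);q("collar bottom far edge",0,20,179.4,211)
q("tips far edge",0,8,194.8,234.5)
s4,W4=pickle.load(open("w3.pkl","rb"))
T=manip.camera_params("top")
E
```

```text
mouth far edge [320.9 179.1] obs row 182.4 -> offset mm -2.8
mouth c [320.9 195.7] obs row 198.6 -> offset mm -2.6
head far edge [320.9 153.9] obs row 158.2 -> offset mm -3.6
collar top far edge [320.5 210.8] obs row 213.0 -> offset mm -1.3
collar bottom far edge [320.5 206.7] obs row 211 -> offset mm -2.5
tips far edge [320.4 236.3] obs row 234.5 -> offset mm 1.0
```

Request:
play_rows:
  moves:
    - {"dx": 0,"dy": 0.02,"dz": -0.001,"ax": 0,"ay": 0,"az": 0,"jaw": -1}
    - {"dx": 0,"dy": 0.035,"dz": -0.001,"ax": 0,"ay": 0,"az": 0,"jaw": -1}
    - {"dx": 0,"dy": 0.045,"dz": -0.001,"ax": 0,"ay": 0,"az": 0,"jaw": -1}
    - {"dx": 0,"dy": 0.055,"dz": -0.001,"ax": 0,"ay": 0,"az": 0,"jaw": -1}
    - {"dx": 0,"dy": 0.065,"dz": -0.001,"ax": 0,"ay": 0,"az": 0,"jaw": -1}
    - {"dx": 0,"dy": 0.073,"dz": -0.001,"ax": 0,"ay": 0,"az": 0,"jaw": -1}
    - {"dx": 0,"dy": 0.078,"dz": -0.001,"ax": 0,"ay": 0,"az": 0,"jaw": -1}
    - {"dx": 0,"dy": 0.078,"dz": -0.001,"ax": 0,"ay": 0,"az": 0,"jaw": -1}

```text
clock: 6.55
eef_pos: [478.7, -191.9, 141.9]
eef_rot: [-1.571, 0.001, -0.242]
wrist_force: [0.3, 0.1, -1.0]
finger_gap: 29.3
```

Request:
play_rows:
  moves:
    - {"dx": 0,"dy": 0.002,"dz": 0,"ax": 0,"ay": 0,"az": 0,"jaw": -1}
    - {"dx": 0,"dy": 0.004,"dz": 0,"ax": 0,"ay": 0,"az": 0,"jaw": -1}
    - {"dx": 0,"dy": 0.0055,"dz": 0,"ax": 0,"ay": 0,"az": 0,"jaw": -1}
    - {"dx": 0,"dy": 0.0055,"dz": 0,"ax": 0,"ay": 0,"az": 0,"jaw": -1}

```text
clock: 6.95
eef_pos: [478.9, -192.0, 136.9]
eef_rot: [-1.571, 0.0, -0.242]
wrist_force: [-0.6, -0.1, -0.7]
finger_gap: 29.5
```

```bash
python3 - <<'E'
from h import *
for i in range(3):
    s=manip.read_state();print(s['eef_pos'],s['wrist_force'],s['moment'].round(3))
E
```

```text
[ 478.87574276 -191.97886638  136.85492649] [-0.55719452 -0.05011172 -0.7304264 ] [-0.016 -0.016  0.002]
[ 478.87574276 -191.97886638  136.85492649] [-0.55719452 -0.05011172 -0.7304264 ] [-0.016 -0.016  0.002]
[ 478.87574276 -191.97886638  136.85492649] [-0.55719452 -0.05011172 -0.7304264 ] [-0.016 -0.016  0.002]
```

Request:
play_rows:
  moves:
    - {"dx": 0,"dy": 0.001,"dz": 0,"ax": 0,"ay": 0,"az": 0,"jaw": -1}
    - {"dx": 0,"dy": 0.0015,"dz": 0,"ax": 0,"ay": 0,"az": 0,"jaw": -1}
    - {"dx": 0,"dy": 0.0015,"dz": 0,"ax": 0,"ay": 0,"az": 0,"jaw": -1}

```text
clock: 7.25
eef_pos: [478.9, -192.0, 135.5]
eef_rot: [-1.571, -0.0, -0.242]
wrist_force: [0.2, -0.2, -2.1]
finger_gap: 29.5
```

No contact force yet at the nominal height, so the gap is tiny. I'll release and rise clear.

Request:
play_rows:
  moves:
    - {"dx": 0,"dy": 0.0,"dz": 0,"ax": 0,"ay": 0,"az": 0,"jaw": -0.2}
    - {"dx": 0,"dy": 0.0,"dz": 0,"ax": 0,"ay": 0,"az": 0,"jaw": 0.2}
    - {"dx": 0,"dy": 0.0,"dz": 0,"ax": 0,"ay": 0,"az": 0,"jaw": 0.2}
    - {"dx": 0,"dy": 0.0,"dz": 0,"ax": 0,"ay": 0,"az": 0,"jaw": 0.2}
    - {"dx": 0,"dy": -0.02,"dz": 0,"ax": 0,"ay": 0,"az": 0,"jaw": 0.2}
    - {"dx": 0,"dy": -0.05,"dz": 0,"ax": 0,"ay": 0,"az": 0,"jaw": 0.2}
    - {"dx": 0,"dy": -0.08,"dz": 0,"ax": 0,"ay": 0,"az": 0,"jaw": 0.2}
    - {"dx": 0,"dy": -0.08,"dz": 0,"ax": 0,"ay": 0,"az": 0,"jaw": 0.2}

```text
clock: 8.05
eef_pos: [480.1, -192.5, 219.3]
eef_rot: [-1.572, -0.006, -0.242]
wrist_force: [-0.2, 1.1, 0.0]
finger_gap: 56.3
```

```bash
python3 - <<'E'
from h import *
import pickle
s=manip.read_state();W=manip.camera_params("wrist");snap("wrist","pics/w6.png");pickle.dump((s,W),open("w6.pkl","wb"));snap("side","pics/s3.png")
print(s['clock'],s['eef_pos'],s['wrist_force'],s['finger_gap'])
for z in(75,148):print(z,proj(W,np.r_[s['eef_pos'][:2],z]),proj(manip.camera_params("side"),np.r_[s['eef_pos'][:2],z]))
S=cv2.imread("pics/s3.png");w=cv2.imread("pics/w6.png")
a=cv2.resize(S[120:200,300:350],None,fx=6,fy=6,interpolation=cv2.INTER_CUBIC)
cv2.imwrite("pics/c4.png",np.hstack([a,cv2.resize(w[120:360,195:445],None,fx=2,fy=2)]))
E
```

```text
8.05 [ 480.12413616 -192.53310567  219.28026925] [-0.19575436  1.11739861  0.03451225] 56.26167763980288
75 [319.80225585 195.64006079] [324.96704615 165.82943275]
148 [319.96805194 222.87063559] [325.22442038 147.22239415]
```

View pics/c4.png

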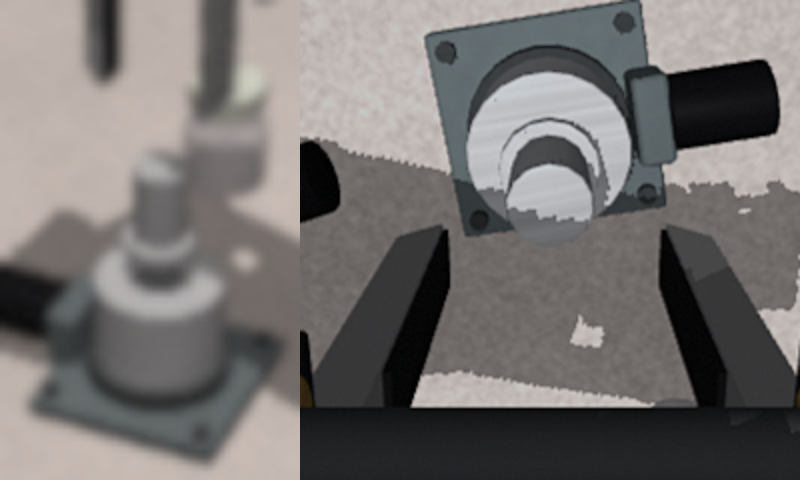

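The arbor stands loosely in the socket with its top at wrist pixel (320,222), on the tool axis. I'll shut the fingers and descend to just above it.

Request:
play_rows:
  moves:
    - {"dx": 0,"dy": 0.0,"dz": 0,"ax": 0,"ay": 0,"az": 0,"jaw": -1}
    - {"dx": 0,"dy": 0.0,"dz": 0,"ax": 0,"ay": 0,"az": 0,"jaw": -1}
    - {"dx": 0,"dy": 0.0,"dz": 0,"ax": 0,"ay": 0,"az": 0,"jaw": -1}
    - {"dx": 0,"dy": 0.0,"dz": 0,"ax": 0,"ay": 0,"az": 0,"jaw": -1}
    - {"dx": 0,"dy": 0.0,"dz": 0,"ax": 0,"ay": 0,"az": 0,"jaw": -1}
    - {"dx": 0,"dy": 0.01,"dz": 0,"ax": 0,"ay": 0,"az": 0,"jaw": -1}
    - {"dx": 0,"dy": 0.02,"dz": 0,"ax": 0,"ay": 0,"az": 0,"jaw": -1}
    - {"dx": 0,"dy": 0.03,"dz": 0,"ax": 0,"ay": 0,"az": 0,"jaw": -1}
    - {"dx": 0,"dy": 0.036,"dz": 0,"ax": 0,"ay": 0,"az": 0,"jaw": -1}
    - {"dx": 0,"dy": 0.036,"dz": 0,"ax": 0,"ay": 0,"az": 0,"jaw": -1}

```text
clock: 9.15
eef_pos: [478.5, -191.8, 178.3]
eef_rot: [-1.57, 0.002, -0.242]
wrist_force: [-0.2, 0.2, 0.0]
finger_gap: 0.4
```

Request:
play_rows:
  moves:
    - {"dx": 0,"dy": 0.002,"dz": 0,"ax": 0,"ay": 0,"az": 0,"jaw": -1}
    - {"dx": 0,"dy": 0.004,"dz": 0,"ax": 0,"ay": 0,"az": 0,"jaw": -1}
    - {"dx": 0,"dy": 0.005,"dz": 0,"ax": 0,"ay": 0,"az": 0,"jaw": -1}
    - {"dx": 0,"dy": 0.006,"dz": 0,"ax": 0,"ay": 0,"az": 0,"jaw": -1}
    - {"dx": 0,"dy": 0.007,"dz": 0,"ax": 0,"ay": 0,"az": 0,"jaw": -1}
    - {"dx": 0,"dy": 0.008,"dz": 0,"ax": 0,"ay": 0,"az": 0,"jaw": -1}
    - {"dx": 0,"dy": 0.008,"dz": 0,"ax": 0,"ay": 0,"az": 0,"jaw": -1}

```text
clock: 9.85
eef_pos: [479.3, -192.2, 172.0]
eef_rot: [-1.571, -0.001, -0.242]
wrist_force: [0.2, -0.6, 5.3]
finger_gap: 0.5
```

Request:
play_rows:
  moves:
    - {"dx": 0,"dy": 0.001,"dz": 0,"ax": 0,"ay": 0,"az": 0,"jaw": -1}
    - {"dx": 0,"dy": 0.002,"dz": 0,"ax": 0,"ay": 0,"az": 0,"jaw": -1}
    - {"dx": 0,"dy": 0.003,"dz": 0,"ax": 0,"ay": 0,"az": 0,"jaw": -1}
    - {"dx": 0,"dy": 0.003,"dz": 0,"ax": 0,"ay": 0,"az": 0,"jaw": -1}

```text
clock: 10.25
eef_pos: [479.3, -192.2, 169.1]
eef_rot: [-1.571, -0.001, -0.242]
wrist_force: [0.6, -0.2, 5.5]
finger_gap: 0.8
```

Request:
play_rows:
  moves:
    - {"dx": 0,"dy": 0.001,"dz": 0,"ax": 0,"ay": 0,"az": 0,"jaw": -1}
    - {"dx": 0,"dy": 0.002,"dz": 0,"ax": 0,"ay": 0,"az": 0,"jaw": -1}
    - {"dx": 0,"dy": 0.003,"dz": 0,"ax": 0,"ay": 0,"az": 0,"jaw": -1}
    - {"dx": 0,"dy": 0.003,"dz": 0,"ax": 0,"ay": 0,"az": 0,"jaw": -1}

```text
clock: 10.65
eef_pos: [479.4, -192.2, 166.3]
eef_rot: [-1.571, -0.002, -0.242]
wrist_force: [-0.1, -0.7, 5.9]
finger_gap: 0.7
```

Request:
play_rows:
  moves:
    - {"dx": 0,"dy": 0.001,"dz": 0,"ax": 0,"ay": 0,"az": 0,"jaw": -1}
    - {"dx": 0,"dy": 0.002,"dz": 0,"ax": 0,"ay": 0,"az": 0,"jaw": -1}
    - {"dx": 0,"dy": 0.002,"dz": 0,"ax": 0,"ay": 0,"az": 0,"jaw": -1}

```text
clock: 10.95
eef_pos: [479.5, -192.3, 164.5]
eef_rot: [-1.571, -0.002, -0.242]
wrist_force: [-0.7, 0.1, 8.8]
finger_gap: 0.4
```

Request:
play_rows:
  moves:
    - {"dx": 0,"dy": 0.001,"dz": 0,"ax": 0,"ay": 0,"az": 0,"jaw": -1}
    - {"dx": 0,"dy": 0.002,"dz": 0,"ax": 0,"ay": 0,"az": 0,"jaw": -1}
    - {"dx": 0,"dy": 0.002,"dz": 0,"ax": 0,"ay": 0,"az": 0,"jaw": -1}

```text
clock: 11.25
eef_pos: [479.7, -192.4, 162.8]
eef_rot: [-1.572, -0.003, -0.242]
wrist_force: [0.0, -0.3, 11.4]
finger_gap: 0.3
```

Request:
play_rows:
  moves:
    - {"dx": 0,"dy": 0.001,"dz": 0,"ax": 0,"ay": 0,"az": 0,"jaw": -1}
    - {"dx": 0,"dy": 0.002,"dz": 0,"ax": 0,"ay": 0,"az": 0,"jaw": -1}
    - {"dx": 0,"dy": 0.002,"dz": 0,"ax": 0,"ay": 0,"az": 0,"jaw": -1}

```text
clock: 11.55
eef_pos: [479.9, -192.5, 161.3]
eef_rot: [-1.572, -0.004, -0.242]
wrist_force: [-0.6, 0.3, 15.3]
finger_gap: 0.6
```

Request:
play_rows:
  moves:
    - {"dx": 0,"dy": 0.001,"dz": 0,"ax": 0,"ay": 0,"az": 0,"jaw": -1}
    - {"dx": 0,"dy": 0.002,"dz": 0,"ax": 0,"ay": 0,"az": 0,"jaw": -1}
    - {"dx": 0,"dy": 0.003,"dz": 0,"ax": 0,"ay": 0,"az": 0,"jaw": -1}
    - {"dx": 0,"dy": 0.003,"dz": 0,"ax": 0,"ay": 0,"az": 0,"jaw": -1}

```text
clock: 11.95
eef_pos: [480.3, -192.7, 159.1]
eef_rot: [-1.572, -0.006, -0.242]
wrist_force: [-2.0, -0.3, 21.5]
finger_gap: 0.3
```

Request:
play_rows:
  moves:
    - {"dx": 0,"dy": 0.001,"dz": 0,"ax": 0,"ay": 0,"az": 0,"jaw": -1}
    - {"dx": 0,"dy": 0.002,"dz": 0,"ax": 0,"ay": 0,"az": 0,"jaw": -1}
    - {"dx": 0,"dy": 0.003,"dz": 0,"ax": 0,"ay": 0,"az": 0,"jaw": -1}
    - {"dx": 0,"dy": 0.003,"dz": 0,"ax": 0,"ay": 0,"az": 0,"jaw": -1}
    - {"dx": 0,"dy": 0.003,"dz": 0,"ax": 0,"ay": 0,"az": 0,"jaw": -1}

```text
clock: 12.45
eef_pos: [480.7, -192.9, 156.8]
eef_rot: [-1.572, -0.007, -0.242]
wrist_force: [-1.9, 0.4, 27.9]
finger_gap: 0.5
```

Request:
play_rows:
  moves:
    - {"dx": 0,"dy": 0.0,"dz": 0,"ax": 0,"ay": 0,"az": 0,"jaw": -1}
    - {"dx": 0,"dy": 0.0,"dz": 0,"ax": 0,"ay": 0,"az": 0,"jaw": -1}
    - {"dx": 0,"dy": 0.0,"dz": 0,"ax": 0,"ay": 0,"az": 0,"jaw": -1}
    - {"dx": 0,"dy": -0.01,"dz": 0,"ax": 0,"ay": 0,"az": 0,"jaw": -1}
    - {"dx": 0,"dy": -0.02,"dz": 0,"ax": 0,"ay": 0,"az": 0,"jaw": -1}
    - {"dx": 0,"dy": -0.04,"dz": 0,"ax": 0,"ay": 0,"az": 0,"jaw": -1}
    - {"dx": 0,"dy": -0.065,"dz": 0,"ax": 0,"ay": 0,"az": 0,"jaw": -1}
    - {"dx": 0,"dy": -0.065,"dz": 0,"ax": 0,"ay": 0,"az": 0,"jaw": -1}

```text
clock: 13.25
eef_pos: [479.8, -192.4, 221.5]
eef_rot: [-1.572, -0.005, -0.242]
wrist_force: [0.5, 0.4, -0.3]
finger_gap: 0.3
```

```bash
python3 - <<'E'
from h import *
import pickle
s=manip.read_state();W=manip.camera_params("wrist");snap("wrist","pics/w7.png");snap("side","pics/s4.png")
P=manip.camera_params("side")
print(s['clock'],s['eef_pos'],s['wrist_force'],s['finger_gap'])
# vertical shift of arbor top in side view: match patch against the pre-tap picture
a=cv2.imread("pics/s3.png",0);b=cv2.imread("pics/s4.png",0)
t=cv2.resize(a[143:165,318:336],None,fx=8,fy=8,interpolation=cv2.INTER_CUBIC);r=cv2.resize(b[135:185,312:342],None,fx=8,fy=8,interpolation=cv2.INTER_CUBIC)
m=cv2.matchTemplate(r,t,cv2.TM_CCOEFF_NORMED);_,v,_,l=cv2.minMaxLoc(m);print("score",v,"shift px",l[0]/8+312-318,l[1]/8+135-143)
for z in(148,131.5):print(proj(P,(478.8,-192,z)))
S=cv2.imread("pics/s4.png");w=cv2.imread("pics/w7.png")
cv2.imwrite("pics/c5.png",np.hstack([cv2.resize(S[120:200,300:350],None,fx=6,fy=6,interpolation=cv2.INTER_CUBIC),cv2.resize(w[120:360,195:445],None,fx=2,fy=2)]))
E
```

```text
13.25 [ 479.81587637 -192.38986615  221.53168223] [ 0.5266566   0.37197092 -0.3436649 ] 0.3479531129013893
score 0.8628420829772949 shift px -0.5 2.625
[325.56732515 147.39415409]
[325.50509363 151.70769725]
```

View pics/c5.png

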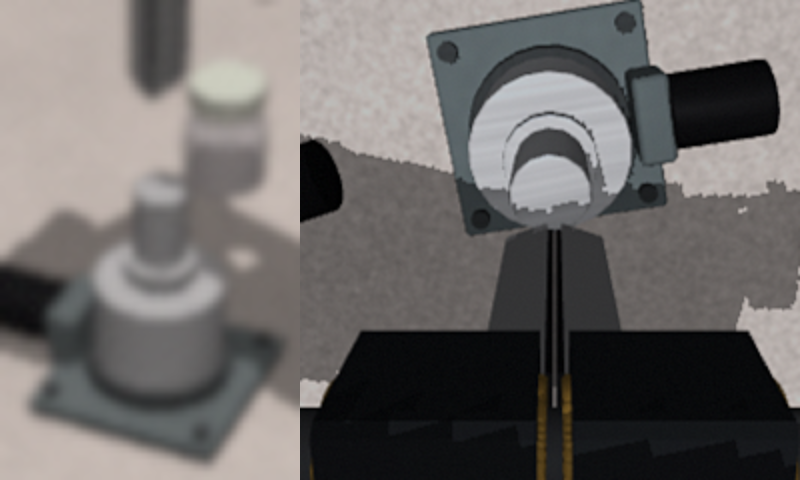

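The arbor stayed down: in the side view its top moved about 3.5 px, roughly 13 mm lower, and it stands upright. A second careful tap will confirm it by touch.

Request:
play_rows:
  moves:
    - {"dx": 0,"dy": 0.02,"dz": 0,"ax": 0,"ay": 0,"az": 0,"jaw": -1}
    - {"dx": 0,"dy": 0.04,"dz": 0,"ax": 0,"ay": 0,"az": 0,"jaw": -1}
    - {"dx": 0,"dy": 0.047,"dz": 0,"ax": 0,"ay": 0,"az": 0,"jaw": -1}
    - {"dx": 0,"dy": 0.05,"dz": 0,"ax": 0,"ay": 0,"az": 0,"jaw": -1}
    - {"dx": 0,"dy": 0.052,"dz": 0,"ax": 0,"ay": 0,"az": 0,"jaw": -1}
    - {"dx": 0,"dy": 0.052,"dz": 0,"ax": 0,"ay": 0,"az": 0,"jaw": -1}

```text
clock: 13.95
eef_pos: [479.1, -192.0, 166.8]
eef_rot: [-1.571, -0.0, -0.242]
wrist_force: [0.5, -0.7, 0.5]
finger_gap: 0.2
```

Request:
play_rows:
  moves:
    - {"dx": 0,"dy": 0.002,"dz": 0,"ax": 0,"ay": 0,"az": 0,"jaw": -1}
    - {"dx": 0,"dy": 0.004,"dz": 0,"ax": 0,"ay": 0,"az": 0,"jaw": -1}
    - {"dx": 0,"dy": 0.006,"dz": 0,"ax": 0,"ay": 0,"az": 0,"jaw": -1}
    - {"dx": 0,"dy": 0.008,"dz": 0,"ax": 0,"ay": 0,"az": 0,"jaw": -1}
    - {"dx": 0,"dy": 0.008,"dz": 0,"ax": 0,"ay": 0,"az": 0,"jaw": -1}

```text
clock: 14.45
eef_pos: [479.2, -192.1, 158.8]
eef_rot: [-1.571, -0.001, -0.242]
wrist_force: [-1.0, 0.2, 4.5]
finger_gap: 0.6
```

Request:
play_rows:
  moves:
    - {"dx": 0,"dy": 0.001,"dz": 0,"ax": 0,"ay": 0,"az": 0,"jaw": -1}
    - {"dx": 0,"dy": 0.002,"dz": 0,"ax": 0,"ay": 0,"az": 0,"jaw": -1}
    - {"dx": 0,"dy": 0.003,"dz": 0,"ax": 0,"ay": 0,"az": 0,"jaw": -1}
    - {"dx": 0,"dy": 0.004,"dz": 0,"ax": 0,"ay": 0,"az": 0,"jaw": -1}
    - {"dx": 0,"dy": 0.0045,"dz": 0,"ax": 0,"ay": 0,"az": 0,"jaw": -1}
    - {"dx": 0,"dy": 0.0045,"dz": 0,"ax": 0,"ay": 0,"az": 0,"jaw": -1}
    - {"dx": 0,"dy": 0.0045,"dz": 0,"ax": 0,"ay": 0,"az": 0,"jaw": -1}

```text
clock: 15.15
eef_pos: [480.6, -192.7, 157.0]
eef_rot: [-1.572, -0.006, -0.242]
wrist_force: [-2.0, 1.3, 25.3]
finger_gap: 0.3
```

Contact came at about 159 mm against about 172 mm while it was loose, and at 25 N it barely moved. It is wedged, so I'll retreat.

Request:
play_rows:
  moves:
    - {"dx": 0,"dy": 0,"dz": 0,"ax": 0,"ay": 0,"az": 0,"jaw": -1}
    - {"dx": 0,"dy": -0.005,"dz": 0,"ax": 0,"ay": 0,"az": 0,"jaw": -1}
    - {"dx": 0,"dy": -0.02,"dz": 0,"ax": 0,"ay": 0,"az": 0,"jaw": -1}
    - {"dx": 0,"dy": -0.04,"dz": 0,"ax": 0,"ay": 0,"az": 0,"jaw": -1}
    - {"dx": 0,"dy": -0.065,"dz": 0,"ax": 0,"ay": 0,"az": 0,"jaw": -1}
    - {"dx": 0,"dy": -0.09,"dz": 0,"ax": 0,"ay": 0,"az": 0,"jaw": -1}
    - {"dx": 0,"dy": -0.09,"dz": 0,"ax": 0,"ay": 0,"az": 0,"jaw": -1}
    - {"dx": 0,"dy": -0.09,"dz": 0,"ax": 0,"ay": 0,"az": 0,"jaw": -1}
    - {"dx": 0,"dy": -0.09,"dz": 0,"ax": 0,"ay": 0,"az": 0,"jaw": -1}

```text
clock: 16.05
eef_pos: [478.6, -191.8, 242.8]
eef_rot: [-1.57, 0.002, -0.242]
wrist_force: [0.4, -0.0, -0.4]
finger_gap: 0.8
```

```bash
python3 - <<'E'
from h import *
s=manip.read_state();snap("side","pics/s5.png");print(s['clock'],s['eef_pos'],s['wrist_force'])
a=cv2.imread("pics/s4.png",0).astype(int);b=cv2.imread("pics/s5.png",0).astype(int)
d=abs(a-b);print("diff arbor+socket",d[149:200,315:345].max(),"rack",d[215:290,200:280].max())
print("score vs start rack",abs(cv2.imread("pics/side.png",0).astype(int)-b)[245:290,200:235].max())
if d[149:200,315:345].max()<25: print(manip.sign_off())
E
```

```text
16.05 [ 478.58384653 -191.8299506   242.82864458] [ 0.40852265 -0.00426038 -0.43524166]
diff arbor+socket 32 rack 3
score vs start rack 53
```

```bash
python3 - <<'E'
from h import *
a=cv2.imread("pics/s4.png",0);b=cv2.imread("pics/s5.png",0)
r=lambda i,y0,y1,x0,x1:cv2.resize(i[y0:y1,x0:x1],None,fx=8,fy=8,interpolation=cv2.INTER_CUBIC)
_,v,_,l=cv2.minMaxLoc(cv2.matchTemplate(r(b,142,175,314,340),r(a,148,168,320,334),cv2.TM_CCOEFF_NORMED))
print("score",v,"shift px",l[0]/8-6,l[1]/8-6)
y,x=np.where(abs(a.astype(int)-b)[149:200,315:345]>12);print(len(y),y.min()+149,y.max()+149,x.min()+315,x.max()+315)
E
```

```text
score 0.9776632189750671 shift px 0.0 -0.125
85 149 185 315 344
```

```bash
python3 - <<'E'
from h import *
a=cv2.imread("pics/side.png",0);b=cv2.imread("pics/s5.png",0)
for n,y,x in(("slim",245,212),("hex",220,246)):
    _,v,_,l=cv2.minMaxLoc(cv2.matchTemplate(b[y-8:y+36,x-8:x+32],a[y:y+28,x:x+24],cv2.TM_CCOEFF_NORMED));print(n,v,l[0]-8,l[1]-8)
print(manip.sign_off())
E
```

```text
slim 0.9727380275726318 0 0
hex 0.9933324456214905 0 0
the job is handed in; nothing more can be done
None
```

The tall plain-hub arbor is wedged in the reel drive's socket and stays down with the hand away. I handed the job in after about 16 s of robot time.

I gripped the arbor by its hub, lowered it into the socket, let go, and tapped it twice with the closed fingertips: to about 28 N, then about 25 N. These are readings at the end of each step; I saw nothing above 28 N, well under the 35 N limit.

- **Wedged:** on the second tap the fingers met the top about 13 mm lower than when it stood loose. The side view showed no movement after I withdrew (about 0.1 px).
- **Bench:** the slim and hex arbors match the starting side picture with zero shift. I did not check the screwdriver, tweezers or jar at the end.
- **Checks that disagreed:**
  - An automatic match put the arbor's drop at about 10 mm, while touch and my own reading of the picture gave about 13 mm.
  - A plain before-and-after brightness comparison at the socket exceeded my limit. Since the position match showed no shift there, I put it down to the arm's shadow.
  - The wrist camera differed from the fixed cameras by about 4 mm in places. I worked from relative distances, and the fit was good.
- **Refused moves:** two early move calls were refused; nothing moved.

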